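# Open the altar niche's bifold door and set the tiger inside

### The job

Pull the wooden niche's bifold door by its steel handle until both panels are folded together, all the way open, and leave it open. Then put the ceramic tiger in the niche, upright, its whole base inside behind the door's track, about in the middle of the opening and looking straight out towards the front. Never tip the tiger over, and leave the jar, bowl, bottle and teacup where they stand.

Things in the scene. Friction and masses are not known exactly. Their poses are not given: they have to be found in the camera images.
- niche: Fixed wooden niche, clear plastic roof and back, no floor (things inside stand on the marble); 250 mm wide, 216 mm high (front corner posts 226). Origin: on the marble, middle of the opening, on the door's track line (through the hinge pivots, level with the front edges of the side walls). x points into the niche, y left as seen looking in, z up. Open in front, towards -x.
- panel_a (a joint): Opening angle (rad) of the left door panel about the upright hinge at niche y = +110 mm. 0: shut, both panels flat across the opening; 1.5: the stop, fully folded. May start slightly ajar. As it opens, its free edge comes out in front (niche -x). Light: moves with about 1 N at the handle, stays where it is left.
- handle (a point): Grip point, 176 mm high, on the axis of the left panel's handle: an upright steel post 12 mm thick, 136 to 188 mm high, on a 10 mm stem (stem top 147 mm high; free all round above), axis 35 mm before the panel's outer face. It can be pinched from above and turns in the pinch. Door shut, it lies 47 mm to -x and 88 mm to -y (niche axes) of door_hinge; it moves on an arc about it.
- door_hinge (a point): Point on the upright hinge axis of the left panel, at the left end of the track line, 176 mm above the marble; does not move in an episode.
- threshold (a point): Middle of the track line on the marble (same point as the niche's origin). The opening is 220 mm wide (niche y -110 to 110 mm) and 193 mm high, under a head rail that juts 13 mm out in front of the track line. Clear depth behind the track line: 141 mm. What stands before it can be pushed in under the rail with leaning fingertips, low on its base (on the base's top edge they jam).
- tiger: Loose ceramic tiger, 0.2 to 0.4 kg, on a white base 90 (x) x 58 (y) x 24 mm. Origin: centre of the base's underside; it looks to its own -x; z up. Striped torso: block 38 mm wide, x -24 to 38 mm, 43 to 75 mm high; head: 32 mm ball at x -16 mm, centre 78 mm high; tail at x 40 mm, up to 100 mm. Can be pinched across the torso behind the head (x about 14 mm), pushed at the base's front.
- jar: Loose white porcelain jar with screw lid, 76 mm wide, 95 mm high; origin under its centre. Leave alone. It and the tiger stand left and right in front of the niche, either way round.
- bowl: Loose stainless bowl, 116 mm wide, 50 mm high; origin under its centre. Leave alone.
- bottle: Loose empty amber glass bottle, 60 mm wide, 190 mm high; origin under its centre. Leave alone.
- teacup: Loose blue ceramic teacup, 68 mm wide, 45 mm high; origin under its centre. Leave alone.
- panel_b: Right door panel, hinged to the left one's free edge; its far end follows the track to the left, so it folds against the left one (turns twice as far, the other way). Each panel: wood with slats, 110 mm wide, 12 mm thick, from 4 to 190 mm high, in front of the track line. Origin: at marble height on the hinge between the panels. Its y points from the far end to this hinge.
Things that resemble listed ones, but are neither listed nor needed, are in the scene too. Leave any pink look-alike of the tiger alone.

How it is judged:
By the outcome, as a careful person would: the job done as asked, in the order asked, and still so for the second after the job is handed in, with the robot touching nothing.
It also fails if it takes over 67 s, if anything falls off the work surface, if the arm or the gripper's body presses on something with over 40 N, if the wrist force passes 120 N, or if a joint passes its speed limit or range.

### The arm

A 6-joint arm with a two-finger parallel gripper is mounted at the origin on the work surface. World frame = base frame: x ahead of the robot, y to its left, z up, the work surface at z = 0. Lengths are in m, angles in rad, forces in N, time in s.
With the tool pointing down it reaches from about 0.35 to 0.775 m from the base axis. Payload 5.5 kg.
Tool frame: the origin (TCP) lies midway between the tips of the shut fingers; the grasp point (between the pads) lies 19 mm behind it; z points along the fingers, y is the line along which they close (so a half turn about z gives the same grasp; the last joint's range is limited). The gripper opens to 85 mm and grips with 20 to 120 N. Pads are 22 mm wide; open, the fingers measure 114 mm over their backs; the gripper's body (76 mm by 85 mm) begins 54 mm behind the grasp point. The pads swing forward as they close: fully open they stand 13 mm farther back than shut.
Start: joints at [-1.347, 0.313, 0.046, 1.304, 0, 1.431], TCP at [0.205, -0.537, 0.231] pointing down, gripper open.
Joint ranges: [-2.76, 2.76], [-0.86, 1.69], [-1.03, 1.26], [-2.2, 2.34], [-1.47, 1.5], [-3.14, 3.14]. Speed limits (rad/s): [2.57, 2.57, 3.14, 3.14, 3.14, 3.14].

### API

Orientations are given as a unit quaternion [w, x, y, z].
In Python, from workcell import telemetry, imaging, env gives the robot as it stands. The module is installed in compiled form; this text tells all that it offers.
- The arm moves only by the tool step_arm, never from a script. Its argument "moves" is a list of rows, each a list of 3 entries, a list of its own where there are three numbers: the shift along the tool's x, y, z in mm, then the turn, a rotation vector about the tool's x, y, z in rad, then the finger opening in mm, from 0 to 85.4. A call has 1 to 8 rows; each row is the pose to reach, as a shift and turn from the pose commanded when the call began, along the tool's axes at that moment; what a row does not reach only later rows make up. A row lasts 1/12 s, in which the tool goes at most 41.7 mm and 7.16 degrees, less where a joint would pass 70% of its speed; a pose out of reach is approached as far as the arm can. A call with a gripper value outside its range is refused whole. The fingers move at their own pace and stop on an object; "grip_force" is the grip in N (left out, the last holds). Time passes only in rows, so rows that repeat a pose let the fingers close. It gives the time, the measured TCP pose, the force, the opening and the grip force at its end, in the units of the state.
- telemetry.get_state(): the state, without advancing time (a new reading comes with each control period).
- imaging.read_camera(name): name is "scene" or "top" or "wrist"; returns the picture (400x640x3 uint8, red, green, blue); there is no depth.
- imaging.camera_params(name): a dict with "camera_matrix" (3x3 intrinsics, pixels), "pose" (4x4, takes a point from camera to world coordinates). Camera axes: x right, y up, looking along -z (the intrinsics and any distortion apply to the point x, -y, -z); pixel columns grow to the right and rows downward; lengths in m; the calibration is good to about 2 mm. A picture is of the moment at which its call begins: read the wrist's pose just before it. camera_params takes no time and is no camera call; for the wrist camera it gives the pose at the moment of the call.
- env.hand_in(): hands the job in; it is judged then, once.
The state is a dict: "clock": time; "joint_pos": joint angles; "qvel": joint speeds; "tau": joint torques, N m; "tcp_pos": TCP position; "orientation": TCP orientation; "wrist_force": force on the tool from outside, world axes, zero at the start; "ft_torque": the same for the moment, N m; "finger_gap": finger opening in m; "grip_force": force on a finger pad.
Only numpy, scipy, OpenCV 4.12 (cv2) and the standard library are available. Lean on these libraries where they do the work, as an engineer would, in place of code of your own. Each camera call takes 0.05 s, during which the arm holds its last target. There are 200 camera calls.

## Working session

There is one attempt and no reset: what is moved stays moved. The work goes in short steps, Python scripts to look and compute and a tool call to move; the robot and the scene stay as the last step left them, time stands still between calls to the robot, and variables do not carry over. Pictures are saved under pics/ and viewed, at most 10 in all, crops included, and the job is handed in when it is done.

Besides the shell and the picture viewer there is one more tool, called after ">>>" by a JSON object that holds its "op" and its "data". step_arm: Moves the arm, as the interface text tells. Its arguments: {"type":"object","properties":{"moves":{"type":"array"},"grip_force":{"type":"number"}},"required":["moves"]}

```bash
mkdir -p pics; cat > h.py <<'E'
import numpy as np, cv2
from workcell import telemetry, imaging, env
from scipy.spatial.transform import Rotation as R
def snap(n,f=None):
    P=imaging.camera_params(n); im=imaging.read_camera(n)
    if f: cv2.imwrite(f,cv2.cvtColor(im,cv2.COLOR_RGB2BGR))
    return im,P
def ray(P,u,v):
    K=np.array(P["camera_matrix"]);T=np.array(P["pose"])
    d=np.linalg.inv(K)@[u,v,1]; d=T[:3,:3]@[d[0],-d[1],-d[2]]
    return T[:3,3],d
def onz(P,u,v,z):
    o,d=ray(P,u,v); return o+d*(z-o[2])/d[2]
def proj(P,X):
    K=np.array(P["camera_matrix"]);T=np.array(P["pose"])
    p=T[:3,:3].T@(np.array(X)-T[:3,3]); q=K@[p[0],-p[1],-p[2]]; return q[:2]/q[2]
def tool(s=None):
    s=s or telemetry.get_state(); q=s["orientation"]
    return np.array(s["tcp_pos"]),R.from_quat([q[1],q[2],q[3],q[0]])
def rel(target):
    p,r=tool(); return r.inv().apply((np.array(target)-p)*1000)
E
python3 - <<'E'
from h import *
a,P=snap("scene","pics/s0.png");b,Q=snap("top","pics/t0.png")
for n,p in(("s",P),("t",Q)):print(n,np.round(p["pose"],3).tolist(),np.round(p["camera_matrix"],1).tolist(),[k for k in p])
print(tool()[1].as_matrix().round(3).tolist())
E
```

```text
s [[0.632, -0.74, 0.231, 0.899], [0.775, 0.601, -0.197, -0.28], [0.007, 0.304, 0.953, 1.454], [0.0, 0.0, 0.0, 1.0]] [[452.3, 0.0, 320.6], [0.0, 452.3, 196.4], [0.0, 0.0, 1.0]] ['camera_matrix', 'pose']
t [[0.013, 0.996, -0.087, 0.452], [-1.0, 0.014, 0.001, 0.004], [0.002, 0.087, 0.996, 1.59], [0.0, 0.0, 0.0, 1.0]] [[520.5, 0.0, 317.9], [0.0, 520.5, 208.7], [0.0, 0.0, 1.0]] ['camera_matrix', 'pose']
[[0.935, 0.356, -0.0], [0.356, -0.935, 0.002], [0.0, -0.002, -1.0]]
```

View pics/s0.png

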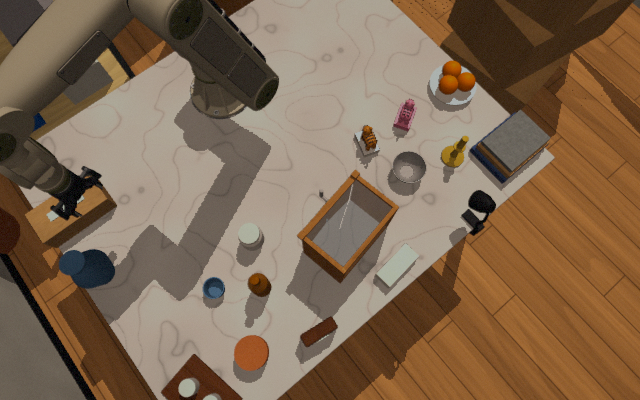

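View pics/t0.png

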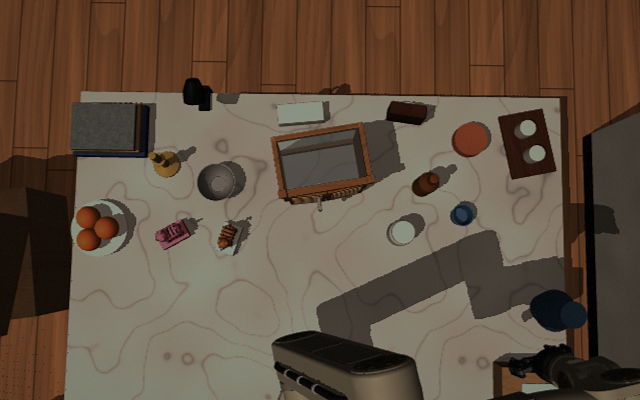

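The top view shows the niche at (323,165), opening towards the robot (down in the image), with its handle at (320,205). Possible tigers are the orange one at top (229,236) / scene (368,138) and the pink one at top (172,234) / scene (404,114). I choose the orange one and check it in a close crop.

```bash
python3 - <<'E'
import cv2,numpy as np
t=cv2.imread("pics/t0.png");s=cv2.imread("pics/s0.png")
a=cv2.resize(t[110:260,200:390],None,fx=4,fy=4,interpolation=cv2.INTER_CUBIC)
cv2.imwrite("pics/c0.png",a)
b=cv2.resize(s[115:285,290:430],None,fx=3.5,fy=3.5,interpolation=cv2.INTER_CUBIC)
cv2.imwrite("pics/c1.png",b)
E
```

```text
(no output)
```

View pics/c0.png

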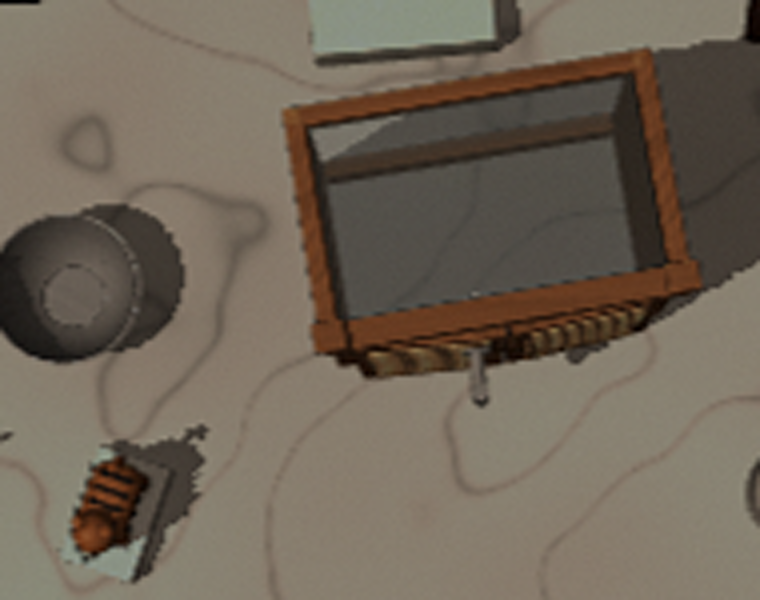

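View pics/c1.png

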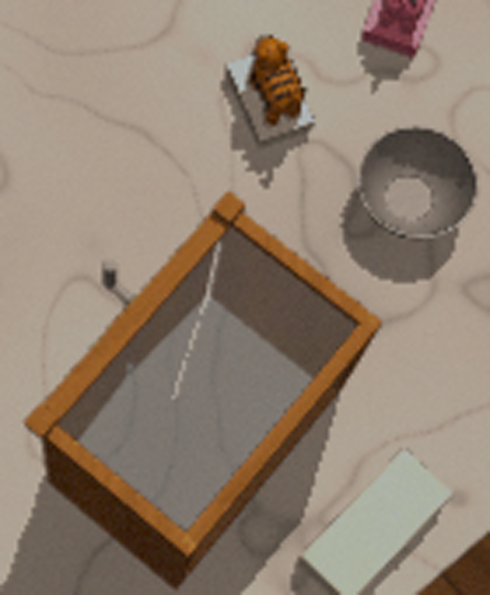

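```bash
python3 - <<'E'
from h import *
P=imaging.camera_params("top");S=imaging.camera_params("scene")
c=lambda u,v:(200+(u-1.5)/4,110+(v-1.5)/4)
d=lambda u,v:(290+(u-1.25)/3.5,115+(v-1.25)/3.5)
for n,tc,sc,z in (("FLpost",(313,352),(233,193),.226),("FRpost",(702,288),(26,424),.226),("RL",(285,112),(381,322),.216),("RR",(650,52),(189,554),.216),("handle",(480,400),(109,267),.188),
  ("head",(95,530),(268,48),.094),("tors_tail",(122,468),(282,112),.075)):
    A=onz(P,*c(*tc),z);B=onz(S,*d(*sc),z);print(n,A.round(4),B.round(4))
for n,(p,f,X),z in (("baseF",(P,c,(136,581)),.024),("baseFL",(P,c,(66,553)),.024),("baseRL",(P,c,(112,446)),.024),("baseRR",(P,c,(173,470)),.024),
 ("s",(S,d,(226,72)),.024),("s2",(S,d,(264,133)),.024),("s3",(S,d,(316,118)),.024)):
    print(n,onz(p,*f(*X),z).round(4))
E
```

```text
FLpost [0.5982 0.1081 0.226 ] [0.6034 0.1063 0.226 ]
FRpost [ 0.6442 -0.148   0.226 ] [ 0.6487 -0.1485  0.226 ]
RL [0.7607 0.1308 0.216 ] [0.7627 0.13   0.216 ]
RR [ 0.805  -0.1135  0.216 ] [ 0.808  -0.1131  0.216 ]
handle [ 0.5712 -0.0025  0.188 ] [ 0.579  -0.0064  0.188 ]
head [0.4819 0.2718 0.094 ] [0.4808 0.2692 0.094 ]
tors_tail [0.5276 0.2569 0.075 ] [0.5339 0.2433 0.075 ]
baseF [0.4457 0.2526 0.024 ]
baseFL [0.4658 0.3056 0.024 ]
baseRL [0.5466 0.2734 0.024 ]
baseRR [0.5292 0.227  0.024 ]
s [0.4529 0.2479 0.024 ]
s2 [0.5262 0.2342 0.024 ]
s3 [0.5463 0.2844 0.024 ]
```

Close crop: the orange striped tiger on its white base is at crop (110,510), facing the robot; the other one is pink. The niche origin is about (.636,-.018) with yaw 10.3°, the hinge (.617,.090), the handle about (.575,-.004) with the door ~6° ajar, and the tiger about (.497,.266) with yaw -16.5°. I'll move over the handle now.

>>> {"op": "step_arm", "data": {"moves": [[[536, -367, -60], [0, 0, -2.85], 85], [[536, -367, -60], [0, 0, -2.85], 85], [[536, -367, -60], [0, 0, -2.85], 85], [[536, -367, -60], [0, 0, -2.85], 60], [[536, -367, -60], [0, 0, -2.85], 60], [[536, -367, -60], [0, 0, -2.85], 60], [[536, -367, -60], [0, 0, -2.85], 60], [[536, -367, -60], [0, 0, -2.85], 60]]}}

```text
clock: 0.77
tcp_pos: [0.3943, -0.2627, 0.2619]
orientation: [-0.0, 0.775, 0.633, -0.0]
wrist_force: [0.5, -0.1, 0.4]
finger_gap: 0.0597
grip_force: 0.0
```

```bash
cat >> h.py <<'E'
def goto(t,yaw=None,lean=0.):
    """print shift(mm) & rotvec to reach TCP t with tool-y yaw (deg), tool z down (lean deg toward pinch-normal about tool y)"""
    p,r=tool(); print("pos",p.round(4),"shift",rel(t).round(1))
    if yaw is not None:
        y=np.array([np.cos(np.radians(yaw)),np.sin(np.radians(yaw)),0]); z=np.array([0,0,-1.]); x=np.cross(y,z)
        g=R.from_matrix(np.array([x,y,z]).T)*R.from_euler('y',lean,degrees=True)
        print("turn",(r.inv()*g).as_rotvec().round(3))
    s=telemetry.get_state();print("q",np.round(s["joint_pos"],2),"F",np.round(s["wrist_force"],1),"t",s["clock"])
E
python3 -c "
from h import *
goto((.575,-.004,.29),94)"
```

```text
pos [ 0.3943 -0.2627  0.2619] shift [289.6 125.3 -28.1]
turn [-0.    -0.    -1.842]
q [-0.76  0.11 -0.14  1.32  0.    1.01] F [ 0.5 -0.1  0.4] t 0.7667
```

>>> {"op": "step_arm", "data": {"moves": [[[290, 125, -28], [0, 0, -1.842], 40], [[290, 125, -28], [0, 0, -1.842], 40], [[290, 125, -28], [0, 0, -1.842], 40], [[290, 125, -28], [0, 0, -1.842], 40], [[290, 125, -28], [0, 0, -1.842], 40], [[290, 125, -28], [0, 0, -1.842], 40], [[290, 125, -28], [0, 0, -1.842], 40], [[290, 125, -28], [0, 0, -1.842], 40]]}}

```text
clock: 1.43
tcp_pos: [0.5772, -0.0031, 0.2896]
orientation: [-0.0, 0.375, 0.927, 0.0]
wrist_force: [-0.4, -0.6, 0.1]
finger_gap: 0.0399
grip_force: 0.0
```

```bash
python3 -c "
from h import *
goto((.575,-.004,.29),94)"
```

```text
pos [ 0.5772 -0.0031  0.2896] shift [ 1.  -2.2 -0.4]
turn [ 0.001 -0.    -0.839]
q [-0.14  0.31  0.18  1.44  0.    0.62] F [-0.4 -0.6  0.1] t 1.4333
```

>>> {"op": "step_arm", "data": {"moves": [[[1, -2, 0], [0, 0, -0.84], 40], [[1, -2, 0], [0, 0, -0.84], 40], [[1, -2, 0], [0, 0, -0.84], 40], [[1, -2, 0], [0, 0, -0.84], 40], [[1, -2, 0], [0, 0, -0.84], 40], [[1, -2, 0], [0, 0, -0.84], 40], [[1, -2, 0], [0, 0, -0.84], 40], [[1, -2, 0], [0, 0, -0.84], 40]]}}

```text
clock: 2.1
tcp_pos: [0.5734, -0.0072, 0.2894]
orientation: [-0.001, -0.032, 0.999, 0.0]
wrist_force: [-0.2, 0.1, -0.3]
finger_gap: 0.0401
grip_force: 0.0
```

```bash
python3 - <<'E'
from h import *
goto((.575,-.004,.163),94)
im,P=snap("wrist","pics/w0.png")
print(np.round(P["pose"],4).tolist())
print("pred handle px",proj(P,(.575,-.004,.188)),"hinge",proj(P,(.6167,.09,.226)))
E
```

```text
pos [ 0.5734 -0.0072  0.2894] shift [ -1.9   3.1 126.4]
turn [ 0.    -0.001 -0.005]
q [-0.15  0.3   0.17  1.44 -0.   -0.22] F [-0.2  0.1 -0.3] t 2.1
[[-0.0634, -0.9547, -0.2906, 0.4982], [0.998, -0.0606, -0.0186, -0.0122], [0.0001, -0.2912, 0.9567, 0.4316], [0.0, 0.0, 0.0, 1.0]]
pred handle px [326.64504827 206.48130413] hinge [456.23961239 287.007264  ]
```

View pics/w0.png

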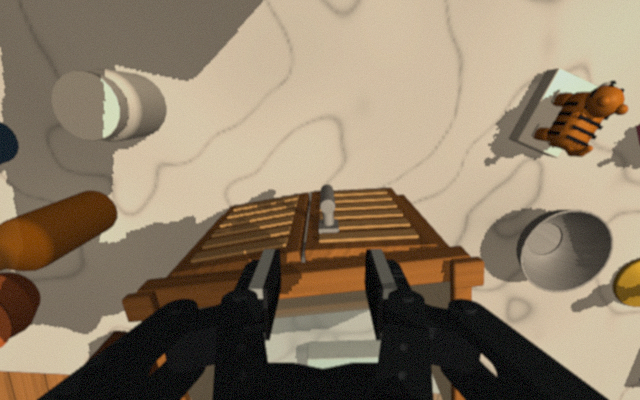

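The wrist view shows the handle post around (327,185-222), both panels barely ajar, and the tiger at (580,115). I check the predicted projection against the crop.

```bash
python3 - <<'E'
from h import *
P=imaging.camera_params("wrist")
for z in(.136,.147,.188):print(z,proj(P,(.575,-.004,z)).round(1))
import cv2
im=cv2.imread("pics/w0.png")
cv2.imwrite("pics/w0c.png",cv2.resize(im[170:280,260:410],None,fx=5,fy=5,interpolation=cv2.INTER_CUBIC))
E
```

```text
0.136 [326.  189.4]
0.147 [326.1 192.5]
0.188 [326.7 206.4]
```

View pics/w0c.png

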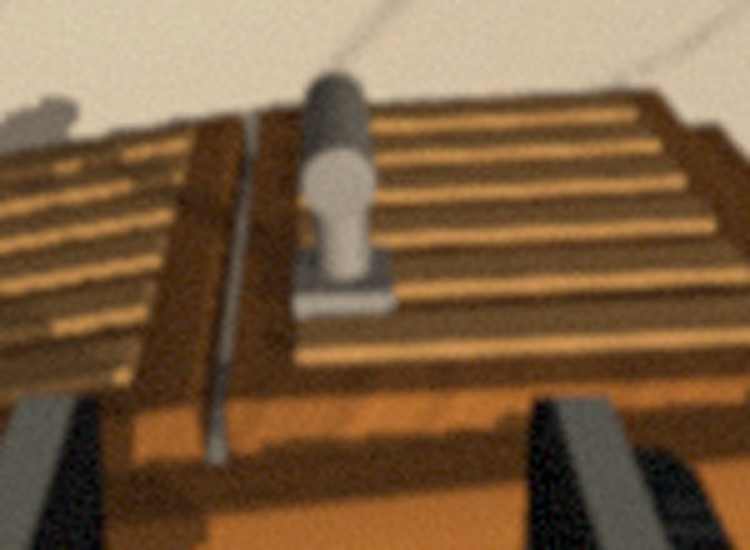

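>>> {"op": "step_arm", "data": {"moves": [[[-2, 3.5, 60], [0, 0, 0], 40], [[-2, 3.5, 90], [0, 0, 0], 40], [[-2, 3.5, 110], [0, 0, 0], 40], [[-2, 3.5, 125], [0, 0, 0], 40], [[-2, 3.5, 125], [0, 0, 0], 40]]}}

```text
clock: 2.57
tcp_pos: [0.5724, -0.0033, 0.1604]
orientation: [-0.004, -0.03, 1.0, 0.001]
wrist_force: [-1.6, -0.5, 1.0]
finger_gap: 0.04
grip_force: 0.0
```

>>> {"op": "step_arm", "data": {"grip_force": 20, "moves": [[[0, 0, 0], [0, 0, 0], 14], [[0, 0, 0], [0, 0, 0], 8], [[0, 0, 0], [0, 0, 0], 8], [[0, 0, 0], [0, 0, 0], 8], [[0, 0, 0], [0, 0, 0], 8]]}}

```text
clock: 2.98
tcp_pos: [0.5767, -0.0034, 0.1666]
orientation: [0.002, -0.031, 1.0, 0.0]
wrist_force: [0.7, 1.7, 3.1]
finger_gap: 0.011
grip_force: 21.6
```

```bash
cat > arc.py <<'E'
from h import *
p,r=tool(); m=r.as_matrix()
H=np.array([.6167,.0900]); v=p[:2]-H
print("pos",p.round(4),"radius",np.linalg.norm(v).round(4),"finger yaw",np.degrees(np.arctan2(m[1,1],m[0,1])).round(1))
a0=np.degrees(np.arctan2(v[1],v[0])); yn=10.3
print("door deg",yn+180+90-28.1-90-(a0%360)+0 if 0 else (yn+270-28.1-(a0%360)))
Rr=.0998
for k in range(1,9):
    a=np.radians(a0-7*k); t=[*(H+max(Rr,0)*np.array([np.cos(a),np.sin(a)])),p[2]]
    print(k,rel(t).round(1), "turn z",round(.122*k,3))
s=telemetry.get_state();print("F",np.round(s["wrist_force"],1),"gap",s["finger_gap"],s["clock"],np.round(s["joint_pos"],2))
E
python3 arc.py
```

```text
pos [ 0.5767 -0.0034  0.1666] radius 0.1016 finger yaw 93.6
door deg 5.3645057829861855
1 [ 9.7  7.8 -0. ] turn z 0.122
2 [19.4 15.2 -0.1] turn z 0.244
3 [28.1 23.7 -0.1] turn z 0.366
4 [35.8 33.2 -0.1] turn z 0.488
5 [42.2 43.5 -0.1] turn z 0.61
6 [47.3 54.6 -0.2] turn z 0.732
7 [51.  66.2 -0.2] turn z 0.854
8 [53.3 78.1 -0.2] turn z 0.976
F [0.7 1.7 3.1] gap 0.011008398320190113 2.9833 [-0.15  0.34 -0.08  1.15  0.   -0.21]
```

>>> {"op": "step_arm", "data": {"moves": [[[9, 8, 0], [0, 0, 0.12], 8], [[18, 15, 0], [0, 0, 0.24], 8], [[27, 24, 0], [0, 0, 0.36], 8], [[35, 33, 0], [0, 0, 0.48], 8], [[42, 43, 0], [0, 0, 0.6], 8], [[47, 54, 0], [0, 0, 0.72], 8], [[51, 66, 0], [0, 0, 0.84], 8], [[53, 78, 0], [0, 0, 0.96], 8]]}}

```text
clock: 3.65
tcp_pos: [0.5152, 0.0692, 0.1666]
orientation: [-0.0, 0.438, 0.899, -0.003]
wrist_force: [-8.3, -4.9, 9.5]
finger_gap: 0.0111
grip_force: 22.4
```

```bash
python3 arc.py
```

```text
pos [0.5152 0.0692 0.1666] radius 0.1036 finger yaw 38.1
door deg 60.59295727233513
1 [ 8.9  9.5 -0.1] turn z 0.122
2 [18.6 16.8 -0.1] turn z 0.244
3 [27.4 25.3 -0.2] turn z 0.366
4 [35.  34.7 -0.2] turn z 0.488
5 [41.5 45.1 -0.3] turn z 0.61
6 [46.7 56.1 -0.4] turn z 0.732
7 [50.4 67.7 -0.4] turn z 0.854
8 [52.7 79.7 -0.5] turn z 0.976
F [-8.3 -4.9  9.5] gap 0.011070910094189465 3.65 [-0.02  0.24 -0.22  1.12 -0.    0.89]
```

>>> {"op": "step_arm", "data": {"moves": [[[8, 9, 0], [0, 0, 0.12], 8], [[18, 17, 0], [0, 0, 0.24], 8], [[26, 25, 0], [0, 0, 0.36], 8], [[31, 30, 0], [0, 0, 0.43], 8], [[31, 30, 0], [0, 0, 0.43], 8], [[31, 30, 0], [0, 0, 0.43], 8]]}}

```text
clock: 4.15
tcp_pos: [0.5159, 0.1132, 0.1664]
orientation: [-0.003, 0.616, 0.788, -0.004]
wrist_force: [-19.7, -2.1, 19.0]
finger_gap: 0.011
grip_force: 23.6
```

```bash
python3 arc.py|head -3;  python3 - <<'E'
from h import *
s=telemetry.get_state();print("F",np.round(s["wrist_force"],1))
E
```

```text
pos [0.5159 0.1132 0.1664] radius 0.1035 finger yaw 13.9
door deg 85.1363706786997
1 [ 8.9  9.4 -0.1] turn z 0.122
F [-19.7  -2.1  19. ]
```

>>> {"op": "step_arm", "data": {"moves": [[[4, -4, -1], [0, 0, 0], 8], [[8, -4, -2], [0, 0, 0], 8], [[10, -4, -2], [0, 0, 0], 8], [[10, -4, -2], [0, 0, 0], 8]]}}

```text
clock: 4.48
tcp_pos: [0.515, 0.1166, 0.1669]
orientation: [0.004, 0.618, 0.786, -0.006]
wrist_force: [-2.1, -20.3, -1.2]
finger_gap: 0.0108
grip_force: 21.2
```

```bash
python3 arc.py|head -2
```

```text
pos [0.515  0.1166 0.1669] radius 0.1052 finger yaw 13.7
door deg 86.86619351246048
```

>>> {"op": "step_arm", "data": {"moves": [[[-5, 0, 0], [0, 0, 0], 8], [[-5, 0, 0], [0, 0, 0], 40], [[-5, 0, 0], [0, 0, 0], 40], [[-5, 0, 0], [0, 0, 0], 40], [[-5, 0, -30], [0, 0, 0], 40], [[-5, 0, -60], [0, 0, 0], 60], [[-5, 0, -100], [0, 0, 0], 85], [[-5, 0, -100], [0, 0, 0], 85]]}}

```text
clock: 5.15
tcp_pos: [0.5201, 0.1183, 0.2748]
orientation: [0.005, 0.616, 0.788, 0.004]
wrist_force: [0.9, 1.2, 0.6]
finger_gap: 0.0746
grip_force: 0.0
```

```bash
python3 - <<'E'
from h import *
snap("top","pics/t1.png");snap("scene","pics/s1.png")
t=cv2.imread("pics/t1.png");s=cv2.imread("pics/s1.png")
a=cv2.resize(t[110:260,200:390],None,fx=3,fy=3,interpolation=cv2.INTER_CUBIC)
b=cv2.resize(s[100:285,290:430],(340,450),interpolation=cv2.INTER_CUBIC)
w=np.zeros((450,0,3),np.uint8)
cv2.imwrite("pics/c2.png",np.hstack([cv2.resize(a,(455,450)),b]))
c=np.radians(-16.5); # tiger grasp point: x=+14 along tiger x
T=np.array([.497,.266]); g=T+.014*np.array([np.cos(c),np.sin(c)])
print(g)
goto((*g,.2),-16.5+90); goto((*g,.2),-16.5-90)
E
```

```text
[0.51042348 0.26202379]
pos [0.5183 0.1181 0.2693] shift [141.7  26.6  69.3]
turn [ 0.004  0.004 -1.039]
q [ 0.07  0.22  0.01  1.36 -0.    1.4 ] F [-0.1  0.  -0.4] t 5.25
pos [0.5183 0.1181 0.2693] shift [141.7  26.6  69.3]
turn [ 0.005 -0.005  2.102]
q [ 0.07  0.22  0.01  1.36 -0.    1.4 ] F [-0.1  0.  -0.4] t 5.25
```

View pics/c2.png

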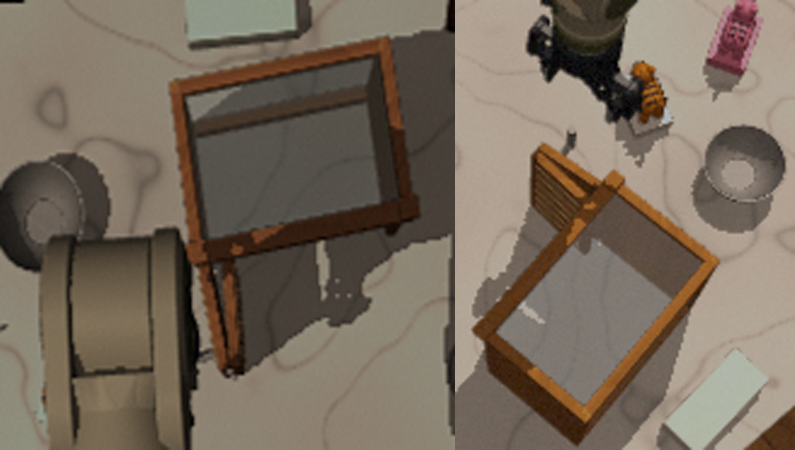

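The door is folded against its stop: both panels stand out together at crop (225,315). Next I hover over the tiger.

>>> {"op": "step_arm", "data": {"moves": [[[142, 27, 55], [0, 0, -1.04], 85], [[142, 27, 55], [0, 0, -1.04], 85], [[142, 27, 55], [0, 0, -1.04], 85], [[142, 27, 55], [0, 0, -1.04], 85], [[142, 27, 55], [0, 0, -1.04], 85], [[142, 27, 55], [0, 0, -1.04], 85], [[142, 27, 55], [0, 0, -1.04], 85], [[142, 27, 55], [0, 0, -1.04], 85]]}}

```text
clock: 5.92
tcp_pos: [0.5077, 0.2624, 0.2101]
orientation: [-0.001, 0.159, 0.987, -0.001]
wrist_force: [0.2, -0.6, 0.1]
finger_gap: 0.0848
grip_force: 0.0
```

>>> {"op": "step_arm", "data": {"moves": [[[0, 0, 0], [0, 0, -0.05], 85], [[0, 0, 0], [0, 0, -0.05], 85], [[0, 0, 0], [0, 0, -0.05], 85]]}}

```text
clock: 6.17
tcp_pos: [0.5082, 0.262, 0.2108]
orientation: [-0.001, 0.139, 0.99, -0.0]
wrist_force: [-0.3, -0.2, -0.6]
finger_gap: 0.0849
grip_force: 0.0
```

```bash
python3 - <<'E'
from h import *
goto((.5104,.262,.040),73.5)
im,P=snap("wrist","pics/w1.png")
b=cv2.imread("pics/w1.png")
hsv=cv2.cvtColor(b,cv2.COLOR_BGR2HSV)
c=np.radians(-16.5);ex=np.array([np.cos(c),np.sin(c),0]);ey=np.array([-np.sin(c),np.cos(c),0]);T=np.array([.497,.266,0])
for x,y,z in((-45,29,24),(-45,-29,24),(45,29,24),(45,-29,24),(-24,19,75),(38,19,75),(-24,-19,75),(38,-19,75),(-16,0,94)):
    q=proj(P,T+ex*x/1e3+ey*y/1e3+np.array([0,0,z/1e3])); print((x,y,z),q.round(0)); cv2.circle(b,tuple(int(v) for v in q.round()),3,(255,0,0),1)
cv2.imwrite("pics/w1c.png",b)
E
```

```text
pos [0.5082 0.262  0.2108] shift [ -2.4   0.8 170.8]
turn [-0.001 -0.001  0.009]
q [ 0.34  0.31 -0.    1.26 -0.    0.61] F [-0.3 -0.2 -0.6] t 6.1667
(-45, 29, 24) [354. 122.]
(-45, -29, 24) [294. 122.]
(45, 29, 24) [351. 211.]
(45, -29, 24) [296. 210.]
(-24, 19, 75) [347. 152.]
(38, 19, 75) [345. 221.]
(-24, -19, 75) [302. 151.]
(38, -19, 75) [302. 221.]
(-16, 0, 94) [324. 165.]
```

View pics/w1c.png

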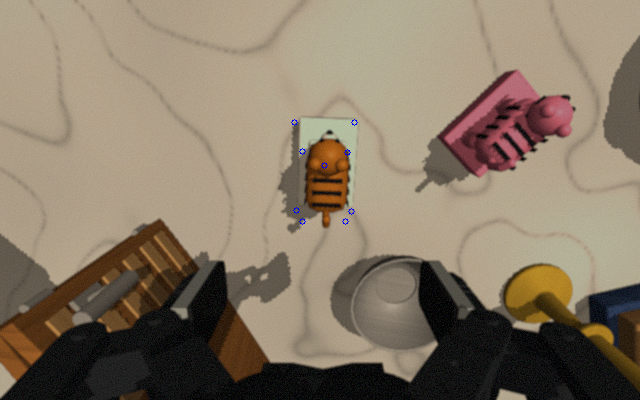

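The tiger's base front corners are at (301,118) and (358,118), about 5 px right of and 4 px above the prediction, so I correct the grasp by about 4 mm and descend.

>>> {"op": "step_arm", "data": {"moves": [[[3, 4.5, 40], [0, 0, 0.009], 85], [[3, 4.5, 80], [0, 0, 0.009], 85], [[3, 4.5, 115], [0, 0, 0.009], 80], [[3, 4.5, 140], [0, 0, 0.009], 75], [[3, 4.5, 158], [0, 0, 0.009], 70], [[3, 4.5, 170], [0, 0, 0.009], 65], [[3, 4.5, 170], [0, 0, 0.009], 60]]}}

```text
clock: 6.8
tcp_pos: [0.5046, 0.2661, 0.0385]
orientation: [-0.003, 0.144, 0.99, -0.002]
wrist_force: [-0.3, 0.2, 0.1]
finger_gap: 0.06
grip_force: 0.0
```

>>> {"op": "step_arm", "data": {"grip_force": 30, "moves": [[[0, 0, 0], [0, 0, 0], 50], [[0, 0, 0], [0, 0, 0], 44], [[0, 0, 0], [0, 0, 0], 39], [[0, 0, 0], [0, 0, 0], 34], [[0, 0, 0], [0, 0, 0], 30], [[0, 0, 0], [0, 0, 0], 30], [[0, 0, 0], [0, 0, 0], 30]]}}

```text
clock: 7.38
tcp_pos: [0.5082, 0.2674, 0.0434]
orientation: [0.001, 0.143, 0.99, 0.0]
wrist_force: [0.6, -0.4, 7.1]
finger_gap: 0.0372
grip_force: 31.5
```

```bash
cat > niche.py <<'E'
from h import *
yn=10.3; c=np.radians(yn); NX=np.array([np.cos(c),np.sin(c),0]); NY=np.array([-np.sin(c),np.cos(c),0]); O=np.array([.6335,-.0185,0])
def N(x,y,z): return O+(NX*x+NY*y+np.array([0,0,z]))/1e3
def inN(p): d=np.array(p)-O; return (np.array([d@NX,d@NY,d[2]])*1e3).round(1)
E
python3 -c "
from niche import *
goto(N(-71,0,150),100.3)"
```

```text
pos [0.5082 0.2674 0.0434] shift [-137.9 -270.5 -106.7]
turn [ 0.001  0.003 -0.467]
q [ 0.34  0.43 -0.26  0.87 -0.    0.63] F [ 0.6 -0.4  7.1] t 7.3833
```

>>> {"op": "step_arm", "data": {"moves": [[[0, 0, -15], [0, 0, 0], 30], [[0, 0, -35], [0, 0, 0], 30], [[0, 0, -50], [0, 0, 0], 30], [[0, 0, -50], [0, 0, 0], 30]]}}

```text
clock: 7.72
tcp_pos: [0.5089, 0.268, 0.0949]
orientation: [0.002, 0.143, 0.99, 0.001]
wrist_force: [0.1, 0.3, -1.9]
finger_gap: 0.0377
grip_force: 30.8
```

```bash
python3 -c "
from niche import *
for y in (170,0): goto(N(-195,y,95),100.3)
print(telemetry.get_state()['finger_gap'])"
```

```text
pos [0.5089 0.268  0.0949] shift [  50.1 -175.4   -0.8]
turn [ 0.002  0.005 -0.466]
q [ 0.35  0.38 -0.2   0.98  0.    0.63] F [ 0.1  0.3 -1.9] t 7.7167
pos [0.5089 0.268  0.0949] shift [ -26.3 -327.3   -1. ]
turn [ 0.002  0.005 -0.466]
q [ 0.35  0.38 -0.2   0.98  0.    0.63] F [ 0.1  0.3 -1.9] t 7.7167
0.03771792864461367
```

>>> {"op": "step_arm", "data": {"moves": [[[10, -30, 0], [0, 0, -0.06], 30], [[20, -60, 0], [0, 0, -0.12], 30], [[30, -90, 0], [0, 0, -0.18], 30], [[38, -120, 0], [0, 0, -0.24], 30], [[45, -150, 0], [0, 0, -0.3], 30], [[50, -175, 0], [0, 0, -0.36], 30], [[37, -200, 0], [0, 0, -0.42], 30], [[22, -230, 0], [0, 0, -0.466], 30]]}}

```text
clock: 8.38
tcp_pos: [0.4189, 0.0526, 0.091]
orientation: [-0.001, -0.092, 0.996, 0.0]
wrist_force: [1.5, 0.0, -2.4]
finger_gap: 0.0375
grip_force: 30.8
```

```bash
python3 -c "
from niche import *
for x in (-195,-71): goto(N(x,0,95),100.3)
print(inN(tool()[0]),telemetry.get_state()['finger_gap'])"
```

```text
pos [0.4189 0.0526 0.091 ] shift [  -3.  -108.3   -4.1]
turn [ 0.001 -0.001  0.004]
q [-0.07  0.12 -0.56  0.89  0.   -0.25] F [ 1.5  0.  -2.4] t 8.3833
pos [0.4189 0.0526 0.091 ] shift [-127.  -108.8   -4.3]
turn [ 0.001 -0.001  0.004]
q [-0.07  0.12 -0.56  0.89  0.   -0.25] F [ 1.5  0.  -2.4] t 8.3833
[-198.5  108.3   91. ] 0.03749938072690778
```

>>> {"op": "step_arm", "data": {"moves": [[[-3, -35, 0], [0, 0, 0], 30], [[-3, -70, 0], [0, 0, 0], 30], [[-3, -108, 0], [0, 0, 0], 30], [[-30, -108, 0], [0, 0, 0], 30], [[-60, -108, 0], [0, 0, 0], 30], [[-90, -108, 0], [0, 0, 0], 30], [[-115, -108, 0], [0, 0, 0], 30], [[-127, -108, 0], [0, 0, 0], 30]]}}

```text
clock: 9.05
tcp_pos: [0.568, -0.0308, 0.0908]
orientation: [0.001, -0.089, 0.996, 0.0]
wrist_force: [1.3, 0.3, -1.3]
finger_gap: 0.0374
grip_force: 30.8
```

>>> {"op": "step_arm", "data": {"moves": [[[0, 0, 15], [0, 0, 0], 30], [[0, 0, 30], [0, 0, 0], 30], [[0, 0, 38], [0, 0, 0], 30], [[0, 0, 38], [0, 0, 0], 30]]}}

```text
clock: 9.38
tcp_pos: [0.5627, -0.0303, 0.0508]
orientation: [-0.003, -0.09, 0.996, 0.001]
wrist_force: [-0.2, -0.1, -1.6]
finger_gap: 0.0375
grip_force: 30.7
```

```bash
python3 -c "
from niche import *
goto(N(-71,0,44),100.3)
print(inN(tool()[0]),telemetry.get_state()['finger_gap'])"
```

```text
pos [ 0.5627 -0.0303  0.0508] shift [-0.8 -1.1  6.8]
turn [ 0.002 -0.005 -0.   ]
q [-0.2   0.41 -0.27  0.89  0.   -0.38] F [-0.2 -0.1 -1.6] t 9.3833
[-71.8   1.1  50.8] 0.03752227055015155
```

>>> {"op": "step_arm", "data": {"moves": [[[0, 0, 3], [0, 0, 0], 30], [[0, 0, 6], [0, 0, 0], 30], [[0, 0, 8], [0, 0, 0], 30], [[0, 0, 9], [0, 0, 0], 30], [[0, 0, 9], [0, 0, 0], 30]]}}

```text
clock: 9.8
tcp_pos: [0.5653, -0.031, 0.0452]
orientation: [0.0, -0.089, 0.996, -0.0]
wrist_force: [-0.5, -0.2, -2.7]
finger_gap: 0.0375
grip_force: 30.7
```

>>> {"op": "step_arm", "data": {"moves": [[[0, 0, 1], [0, 0, 0], 30], [[0, 0, 2], [0, 0, 0], 30], [[0, 0, 3], [0, 0, 0], 30], [[0, 0, 3], [0, 0, 0], 30]]}}

```text
clock: 10.13
tcp_pos: [0.5655, -0.031, 0.0435]
orientation: [0.001, -0.089, 0.996, -0.0]
wrist_force: [-2.3, -0.6, 7.4]
finger_gap: 0.0374
grip_force: 31.9
```

Contact, at the same height as the grasp. I release and rise, then move back in front.

>>> {"op": "step_arm", "data": {"moves": [[[0, 0, 0], [0, 0, 0], 42], [[0, 0, 0], [0, 0, 0], 50], [[0, 0, 0], [0, 0, 0], 65], [[0, 0, 0], [0, 0, 0], 70], [[0, 0, -15], [0, 0, 0], 70], [[0, 0, -45], [0, 0, 0], 70], [[0, 0, -80], [0, 0, 0], 70], [[0, 0, -110], [0, 0, 0], 70]]}}

```text
clock: 10.8
tcp_pos: [0.5649, -0.0308, 0.1532]
orientation: [-0.0, -0.089, 0.996, 0.0]
wrist_force: [0.2, 0.2, -0.4]
finger_gap: 0.0699
grip_force: 0.0
```

>>> {"op": "step_arm", "data": {"moves": [[[35, 0, -10], [0, 0, 0], 60], [[75, 0, -10], [0, 0, 0], 50], [[110, 0, -10], [0, 0, 0], 40], [[140, 0, -10], [0, 0, 0], 30], [[140, 0, -10], [0, 0, 0], 30], [[140, 0, -10], [0, 0, 0], 30]]}}

```text
clock: 11.3
tcp_pos: [0.4262, -0.0559, 0.1622]
orientation: [0.0, -0.089, 0.996, -0.0]
wrist_force: [-0.1, -0.5, 0.2]
finger_gap: 0.0302
grip_force: 0.0
```

```bash
python3 - <<'E'
from niche import *
print(inN(tool()[0]))
for ln in(35,-35):
    p,r=tool(); print(ln,(r*R.from_euler('y',ln,degrees=True)).as_matrix()[:,2].round(2))
im,P=snap("wrist","pics/w2.png")
b=cv2.imread("pics/w2.png")
for x,y,z in((-130,29,24),(-130,-29,24),(-40,29,24),(-40,-29,24),(0,110,0),(0,-110,0),(0,0,0),(141,0,0)):
    q=proj(P,N(x,y,z)); print((x,y,z),q.round(0)); cv2.circle(b,tuple(int(v) for v in q.round()),3,(255,0,0),1)
cv2.imwrite("pics/w2c.png",b)
E
```

```text
[-210.6    0.3  162.2]
35 [-0.56 -0.1  -0.82]
-35 [ 0.56  0.1  -0.82]
(-130, 29, 24) [353. 274.]
(-130, -29, 24) [292. 274.]
(-40, 29, 24) [351. 352.]
(-40, -29, 24) [295. 352.]
(0, 110, 0) [420. 365.]
(0, -110, 0) [226. 366.]
(0, 0, 0) [323. 365.]
(141, 0, 0) [323. 456.]
```

View pics/w2c.png

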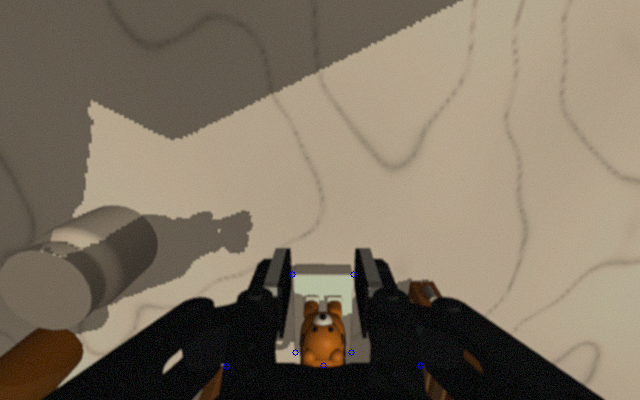

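The tiger stands upright, its base at (293-355, 270-350) and facing the front. Next I lean the tool 30° and go low in front of the base.

>>> {"op": "step_arm", "data": {"moves": [[[0, 0, 0], [0, -0.12, 0], 24], [[0, 0, 0], [0, -0.24, 0], 24], [[0, 0, 0], [0, -0.36, 0], 24], [[0, 0, 0], [0, -0.48, 0], 24], [[0, 0, 0], [0, -0.524, 0], 24], [[0, 0, 0], [0, -0.524, 0], 24], [[0, 0, 0], [0, -0.524, 0], 24]]}}

```text
clock: 11.93
tcp_pos: [0.428, -0.0565, 0.1625]
orientation: [0.258, -0.086, 0.962, 0.023]
wrist_force: [0.7, 0.2, -0.3]
finger_gap: 0.024
grip_force: 0.0
```

```bash
python3 -c "
from niche import *
print(inN(tool()[0]))
goto(N(-180,0,22),100.3,-30)"
```

```text
[-209.    -0.7  162.5]
pos [ 0.428  -0.0565  0.1625] shift [ 45.2   0.8 136.2]
turn [-0.002  0.    -0.001]
q [-0.57 -0.29 -0.87  0.59  0.34 -0.67] F [ 0.7  0.2 -0.3] t 11.9333
```

>>> {"op": "step_arm", "data": {"moves": [[[15, 1, 40], [0, 0, 0], 24], [[28, 1, 80], [0, 0, 0], 24], [[40, 1, 115], [0, 0, 0], 24], [[45, 1, 130], [0, 0, 0], 24], [[45, 1, 136], [0, 0, 0], 24], [[45, 1, 136], [0, 0, 0], 24]]}}

```text
clock: 12.43
tcp_pos: [0.4675, -0.0539, 0.0283]
orientation: [0.25, -0.088, 0.964, 0.027]
wrist_force: [0.1, -0.6, -0.0]
finger_gap: 0.0237
grip_force: 0.0
```

>>> {"op": "step_arm", "data": {"moves": [[[1, 0, 1.7], [0, 0, 0], 24], [[2, 0, 3.5], [0, 0, 0], 24], [[3, 0, 5.2], [0, 0, 0], 24], [[4, 0, 6.9], [0, 0, 0], 24], [[4, 0, 6.9], [0, 0, 0], 24]]}}

```text
clock: 12.85
tcp_pos: [0.4684, -0.0552, 0.0237]
orientation: [0.25, -0.088, 0.964, 0.027]
wrist_force: [-0.8, -0.4, -0.8]
finger_gap: 0.024
grip_force: 0.0
```

```bash
python3 -c "
from niche import *
print(inN(tool()[0]))
goto(N(-180,0,8),100.3,-30)"
```

```text
[-169.    -6.6   23.7]
pos [ 0.4684 -0.0552  0.0237] shift [17.2  6.5  8.4]
turn [ 0.008 -0.015 -0.   ]
q [-0.49  0.06 -1.03  0.08  0.31 -0.61] F [-0.8 -0.4 -0.8] t 12.85
```

Joint 3 is at its limit here, so I'll start the push with less lean and lean more farther in.

>>> {"op": "step_arm", "data": {"moves": [[[0, 0, -5], [0, 0.12, 0], 24], [[0, 0, -5], [0, 0.24, 0], 24], [[0, 0, -5], [0, 0.26, 0], 24], [[0, 0, -5], [0, 0.26, 0], 24]]}}

```text
clock: 13.18
tcp_pos: [0.4689, -0.056, 0.0293]
orientation: [0.124, -0.091, 0.988, 0.014]
wrist_force: [-0.1, -0.7, 0.0]
finger_gap: 0.0239
grip_force: 0.0
```

```bash
python3 -c "
from niche import *
print(inN(tool()[0]))
goto(N(-165,0,12),100.3,-15)"
```

```text
[-168.7   -7.5   29.3]
pos [ 0.4689 -0.056   0.0293] shift [ 0.7  7.4 17.7]
turn [ 0.007 -0.011  0.004]
q [-0.38  0.14 -0.78  0.45  0.14 -0.55] F [-0.1 -0.7  0. ] t 13.1833
```

>>> {"op": "step_arm", "data": {"moves": [[[0, 4, 6], [0.007, -0.011, 0], 24], [[1, 7, 12], [0.007, -0.011, 0], 24], [[1, 7, 16], [0.007, -0.011, 0], 24], [[1, 7, 18], [0.007, -0.011, 0], 24], [[1, 7, 20], [0.007, -0.011, 0], 24], [[1, 7, 20], [0.007, -0.011, 0], 24]]}}

```text
clock: 13.68
tcp_pos: [0.4678, -0.0476, 0.0073]
orientation: [0.128, -0.09, 0.988, 0.013]
wrist_force: [0.4, -0.6, -0.3]
finger_gap: 0.0243
grip_force: 0.0
```

>>> {"op": "step_arm", "data": {"moves": [[[0, 0, 2], [0, 0, 0], 24], [[0, 0, 4], [0, 0, 0], 24], [[0, 0, 4], [0, 0, 0], 24]]}}

```text
clock: 13.93
tcp_pos: [0.4692, -0.0475, 0.0037]
orientation: [0.128, -0.09, 0.988, 0.012]
wrist_force: [-0.0, 0.7, -0.1]
finger_gap: 0.0241
grip_force: 0.0
```

```bash
python3 -c "
from niche import *
print(inN(tool()[0]))
goto(N(-165,0,5),100.3,-15)"
```

```text
[-166.8    0.9    3.7]
pos [ 0.4692 -0.0475  0.0037] shift [-2.1 -0.9 -0.8]
turn [ 0.002 -0.004  0.002]
q [-0.36  0.17 -0.82  0.36  0.13 -0.52] F [-0.   0.7 -0.1] t 13.9333
```

>>> {"op": "step_arm", "data": {"moves": [[[-9.7, -1, 2.6], [0, 0, 0], 24], [[-19.3, -1, 5.2], [0, 0, 0], 24], [[-29, -1, 7.8], [0, 0, 0], 24], [[-34, -1, 9], [0, 0, 0], 24], [[-38.6, -1, 10.4], [0, 0, 0], 24], [[-43.5, -1, 11.6], [0, 0, 0], 24], [[-48, -1, 13], [0, 0, 0], 24], [[-48, -1, 13], [0, 0, 0], 24]]}}

```text
clock: 14.6
tcp_pos: [0.5193, -0.0392, 0.0037]
orientation: [0.129, -0.09, 0.987, 0.012]
wrist_force: [-0.5, 0.7, -0.5]
finger_gap: 0.024
grip_force: 0.0
```

```bash
python3 -c "
from niche import *
print(inN(tool()[0]))
goto(N(-80,0,4),100.3,-25)"
```

```text
[-1.16e+02  1.00e-01  3.70e+00]
pos [ 0.5193 -0.0392  0.0037] shift [-34.9  -0.2   8.9]
turn [ 0.002 -0.177  0.002]
q [-0.3   0.25 -0.71  0.38  0.12 -0.47] F [-0.5  0.7 -0.5] t 14.6
```

>>> {"op": "step_arm", "data": {"moves": [[[-6.5, 0, -1], [0, -0.06, 0], 24], [[-13, 0, 0.5], [0, -0.12, 0], 24], [[-19, 0, 2], [0, -0.18, 0], 24], [[-25, 0, 3.5], [0, -0.24, 0], 24], [[-31, 0, 5], [0, -0.26, 0], 24], [[-37, 0, 6.5], [0, -0.26, 0], 24], [[-43, 0, 8.5], [0, -0.26, 0], 24]]}}

```text
clock: 15.18
tcp_pos: [0.5609, -0.0314, 0.0061]
orientation: [0.254, -0.087, 0.963, 0.024]
wrist_force: [0.0, -0.3, -0.4]
finger_gap: 0.0233
grip_force: 0.4
```

```bash
python3 -c "
from niche import *
print(inN(tool()[0]))
goto(N(-75,0,6),100.3,-30)"
```

```text
[-73.7   0.3   6.1]
pos [ 0.5609 -0.0314  0.0061] shift [ 1.2 -0.3 -0.6]
turn [ 0.003 -0.007  0.001]
q [-0.33  0.24 -0.88 -0.01  0.25 -0.46] F [ 0.  -0.3 -0.4] t 15.1833
```

```bash
cat > find.py <<'E'
from niche import *
def tig(n):
    im,P=snap(n); hsv=cv2.cvtColor(im,cv2.COLOR_RGB2HSV)
    m=cv2.inRange(hsv,(5,170,90),(17,255,255))
    # restrict to region near expected (niche corridor)
    vs,us=np.nonzero(m); pts=np.array([inN(onz(P,u,v,.075)) for u,v in zip(us,vs)]).reshape(-1,3)
    if len(pts)==0: print(n,"none");return
    k=(abs(pts[:,1])<45)&(pts[:,0]>-150)&(pts[:,0]<110)
    q=pts[k]
    print(n,k.sum(),"med",np.median(q[:,:2],axis=0).round(1),"x",np.percentile(q[:,0],[2,98]).round(0),"y",np.percentile(q[:,1],[2,98]).round(0))
    cv2.imwrite(f"pics/m_{n}_{telemetry.get_state()['clock']:.2f}.png",cv2.cvtColor(im,cv2.COLOR_RGB2BGR))
for n in("scene","top","wrist"): tig(n)
E
python3 find.py
```

```text
scene 203 med [-28.2   1.5] x [-47. -17.] y [-43.  43.]
top 268 med [10.4  1.8] x [-41.  23.] y [-42.  42.]
wrist 96 med [-149.1   -2.9] x [-150. -146.] y [-5.  6.]
```

>>> {"op": "step_arm", "data": {"moves": [[[-6, 0, 3.5], [0, 0, 0], 24], [[-12, 0, 7], [0, 0, 0], 24], [[-18, 0, 10.4], [0, 0, 0], 24], [[-24, 0, 13.8], [0, 0, 0], 24], [[-30, 0, 17.3], [0, 0, 0], 24], [[-36, 0, 20.8], [0, 0, 0], 24], [[-42, 0, 24.2], [0, 0, 0], 24]]}}

```text
clock: 15.92
tcp_pos: [0.6098, -0.0225, 0.0062]
orientation: [0.255, -0.088, 0.963, 0.024]
wrist_force: [-1.4, -0.6, 1.3]
finger_gap: 0.0241
grip_force: 1.1
```

```bash
python3 -c "
from niche import *
print(inN(tool()[0]))
goto(N(12,0,6),100.3,-30)"
```

```text
[-24.    0.3   6.2]
pos [ 0.6098 -0.0225  0.0062] shift [-31.2  -0.4  18. ]
turn [ 0.003 -0.005  0.002]
q [-0.28  0.3  -0.78  0.02  0.22 -0.41] F [-1.4 -0.6  1.3] t 15.9167
```

>>> {"op": "step_arm", "data": {"moves": [[[-6, 0, 3.5], [0, 0, 0], 24], [[-12, 0, 7], [0, 0, 0], 24], [[-18, 0, 10.4], [0, 0, 0], 24], [[-24, 0, 13.8], [0, 0, 0], 24], [[-29, 0, 16.8], [0, 0, 0], 24]]}}

```text
clock: 16.33
tcp_pos: [0.6428, -0.0164, 0.006]
orientation: [0.255, -0.088, 0.963, 0.024]
wrist_force: [-2.0, -0.3, 1.2]
finger_gap: 0.0243
grip_force: 1.2
```

```bash
python3 find.py; python3 -c "
from niche import *
print(inN(tool()[0]))
goto(N(-150,0,6),100.3,-30)"
```

```text
scene 180 med [-26.8   0. ] x [-37. -17.] y [-43.  43.]
top 181 med [14.5 -0.4] x [ 5. 23.] y [-43.  43.]
wrist 8589 med [-88.2 -28.7] x [-101.  -57.] y [-44.  19.]
[9.5 0.3 6.1]
pos [ 0.6427 -0.0165  0.0061] shift [ 1.385e+02  1.000e-01 -7.900e+01]
turn [ 0.003 -0.005  0.002]
q [-0.25  0.35 -0.71  0.04  0.21 -0.38] F [ 0.9 -0.8 -0.2] t 16.4833
```

>>> {"op": "step_arm", "data": {"moves": [[[8, 0, -4.6], [0, 0, 0], 24], [[25, 0, -14.5], [0, 0, 0], 24], [[50, 0, -29], [0, 0, 0], 24], [[78, 0, -45], [0, 0, 0], 24], [[90, 0, -60], [0, 0, 0], 24], [[100, 0, -95], [0, 0, 0], 24], [[110, 0, -130], [0, 0, 0], 24], [[110, 0, -130], [0, 0, 0], 24]]}}

```text
clock: 17.15
tcp_pos: [0.4815, -0.0456, 0.0672]
orientation: [0.256, -0.087, 0.962, 0.023]
wrist_force: [-0.0, -0.9, 0.1]
finger_gap: 0.0241
grip_force: 0.0
```

```bash
python3 - <<'E'
from niche import *
print(inN(tool()[0]))
pics=[]
ims={}
for n in("scene","top","wrist"):
    im,P=snap(n); b=cv2.cvtColor(im,cv2.COLOR_RGB2BGR); ims[n]=(b,P)
    for x,y,z in((17,29,24),(17,-29,24),(107,29,24),(107,-29,24),(0,110,0),(0,-110,0)):
        q=proj(P,N(x,y,z)).round(1); print(n,(x,y,z),q)
    cv2.imwrite(f"pics/f_{n}.png",b)
s=cv2.resize(ims["scene"][0][140:290,280:430],(400,400),interpolation=cv2.INTER_CUBIC)
t=cv2.resize(ims["top"][0][110:240,255:385],(400,400),interpolation=cv2.INTER_CUBIC)
w=cv2.resize(ims["wrist"][0],(320,200))
o=np.zeros((600,800,3),np.uint8);o[:400,:400]=s;o[:400,400:]=t;o[400:,240:560]=w
cv2.imwrite("pics/f.png",o)
E
```

```text
[-154.4    0.5   67.2]
scene (17, 29, 24) [337.8 218. ]
scene (17, -29, 24) [326.3 231.2]
scene (107, 29, 24) [359.2 235.6]
scene (107, -29, 24) [347.8 249. ]
scene (0, 110, 0) [349.  199.1]
scene (0, -110, 0) [306.1 248. ]
top (17, 29, 24) [314.5 189.9]
top (17, -29, 24) [333.4 186.7]
top (107, 29, 24) [309.6 160.9]
top (107, -29, 24) [328.4 157.8]
top (0, 110, 0) [289.4 200.6]
top (0, -110, 0) [360.  188.8]
wrist (17, 29, 24) [354.3 325.5]
wrist (17, -29, 24) [292.5 325.5]
wrist (107, 29, 24) [348.7 358.2]
wrist (107, -29, 24) [297.8 358.1]
wrist (0, 110, 0) [439.1 293.4]
wrist (0, -110, 0) [207.8 293.2]
```

View pics/f.png

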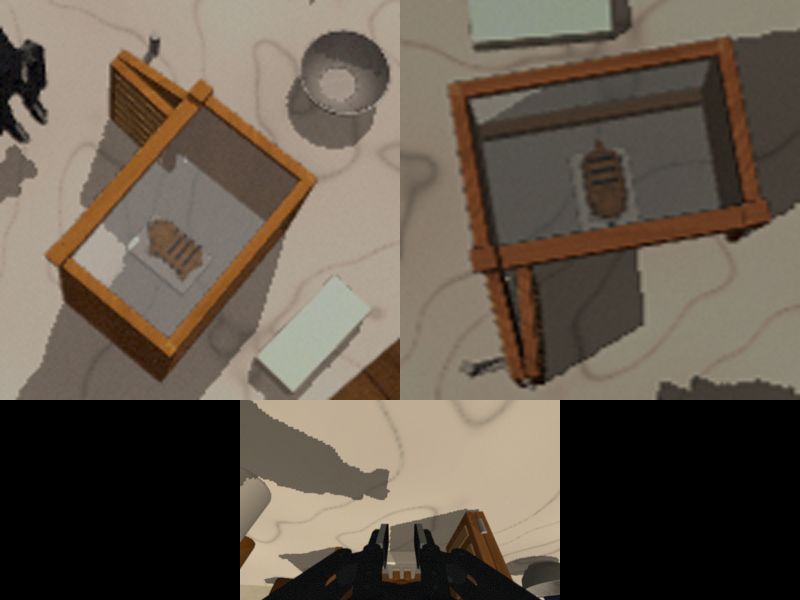

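The door is folded open at crop (520,320) with its shadow. The tiger stands upright in the niche, its base's rear corners at crop (572,155) and (625,150), which matches origin x≈62, y≈0. One numeric check of its yaw before I hand in.

```bash
python3 - <<'E'
from niche import *
for n in("top","scene"):
    b=cv2.imread(f"pics/f_{n}.png");P=imaging.camera_params(n)
    # region: interior of niche floor
    poly=np.array([proj(P,N(x,y,60)) for x,y in((2,-60),(2,60),(125,60),(125,-60))]).astype(np.int32)
    reg=np.zeros(b.shape[:2],np.uint8);cv2.fillPoly(reg,[poly],255)
    f=b.astype(int); m=((f[...,2]-f[...,0]>28)&(reg>0)).astype(np.uint8)
    k,l,st,ce=cv2.connectedComponentsWithStats(m); i=1+np.argmax(st[1:,4])
    vs,us=np.nonzero(l==i)
    q=np.array([inN(onz(P,u,v,.075))[:2] for u,v in zip(us,vs)])
    ev,V=np.linalg.eigh(np.cov(q.T)); a=V[:,1]*np.sign(V[0,1])
    print(n,len(q),"mean",q.mean(0).round(1),"min",q.min(0),"max",q.max(0),"axis yaw rel niche",np.degrees(np.arctan2(a[1],a[0])).round(1))
E
```

```text
top 327 mean [14.  3.] min [  2.3 -57.4] max [25.7 63.6] axis yaw rel niche -89.7
scene 213 mean [69.3 -4.4] min [ 34.5 -26.5] max [107.8  17.4] axis yaw rel niche -7.1
```

```bash
python3 - <<'E'
from niche import *
for n in("top","scene"):
  for th in(20,28,36):
    b=cv2.imread(f"pics/f_{n}.png");P=imaging.camera_params(n)
    poly=np.array([proj(P,N(x,y,75)) for x,y in((32,-40),(32,40),(115,40),(115,-40))]).astype(np.int32)
    reg=np.zeros(b.shape[:2],np.uint8);cv2.fillPoly(reg,[poly],255)
    f=b.astype(int)
    def pca(m):
        k,l,st,ce=cv2.connectedComponentsWithStats(m.astype(np.uint8)); i=1+np.argmax(st[1:,4])
        vs,us=np.nonzero(l==i); q=np.array([inN(onz(P,u,v,.075))[:2] for u,v in zip(us,vs)])
        ev,V=np.linalg.eigh(np.cov(q.T)); a=V[:,1]*np.sign(V[0,1])
        return len(q),q.mean(0).round(1),q.min(0),q.max(0),np.degrees(np.arctan2(a[1],a[0])).round(1)
    print(n,th,*pca((f[...,2]-f[...,0]>th)&(reg>0)))
E
```

```text
top 20 189 [66.2  0.4] [ 34.9 -17.5] [107.6  17.8] -0.2
top 28 72 [51.5 -1.1] [ 38.3 -15.1] [66.6 14.9] -54.1
top 36 3 [85.6 -5. ] [85.1 -7.9] [86.1 -2.1] 80.2
scene 20 249 [69.8 -4.9] [ 32.4 -28.5] [107.8  17.4] -7.3
scene 28 213 [69.3 -4.4] [ 34.5 -26.5] [107.8  17.4] -7.1
scene 36 176 [67.8 -3.7] [ 34.5 -24. ] [105.8  17.4] -8.3
```

```bash
python3 -c "
from workcell import env
print(env.hand_in())"
```

```text
the job is handed in; nothing more can be done
None
```

The bifold door is folded fully open. The tiger stands upright in the niche with its base behind the track, about centred and facing the front. The job was handed in at about 17 s on the robot's clock. The hand-in gave no verdict, and I didn't measure whether the jar, bowl, bottle and teacup moved, though the arm's path kept clear of them.

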